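# Walk the jig block round and seat it on the fence

## Robot

A 6-joint arm with a two-finger parallel gripper is mounted at the origin on a cart in front of the work surface, level with it; the furniture and walls round the work are solid. World frame = base frame: x ahead of the robot, y to its left, z up, the work surface at z = 0. Lengths are in mm, angles in rad, forces in N, time in s.
With the tool pointing down it reaches from about 300 to 775 mm from the base axis. Payload 14.6 kg.
Tool frame: the origin (TCP) lies at the very end of the fingers, on their centre line; the grasp point (between the pads) lies 19 mm behind it; z points along the fingers, y is the line along which they close (so a half turn about z gives the same grasp; the last joint's range is limited). The gripper opens to 94 mm and grips with 3 to 60 N. Pads are 16 mm wide; open, the fingers measure 119 mm over their backs; the gripper's body (75 mm by 177 mm) begins 78 mm behind the grasp point.
Start: joints at [-1.281, 0.3, 1.521, -0, 1.321, -0.067], TCP at [192.095, -515.353, 183.546] pointing down, gripper open.
Joint ranges: [-3.03, 3.03], [-0.79, 2.21], [0.23, 2.52], [-1.04, 4.18], [0, 3.07], [-2.55, 2.55]. Speed limits (rad/s): [2.22, 2.22, 2.57, 3.14, 3.14, 3.14].

## Interface

Orientations are given as a unit quaternion [w, x, y, z].
In Python, from plant import manip, capture, outline_of gives the robot as it stands. The module is installed in compiled form; this text tells all that it offers.
- The arm moves only by the tool carry_out, never from a script. Its argument "moves" is a list of rows, each a list of 4 numbers: the shift along the tool's x, y, z in cm, then the turn about the tool's z in rad. A call has 1 to 12 rows; each row is the pose to reach, as a shift and turn from the pose commanded when the call began, along the tool's axes at that moment; what a row does not reach only later rows make up. A row lasts 1/12 s, in which the tool goes at most 41.7 mm and 7.16 degrees, less where a joint would pass 70% of its speed; a pose out of reach is approached as far as the arm can. A call with a gripper value outside its range is refused whole. "jaw" is the finger opening in cm, from 0 to 9.4, set as the call begins (left out, the last holds). The fingers move at their own pace and stop on an object; "newtons" is the grip in N (left out, the last holds). Time passes only in rows, so rows that repeat a pose let the fingers close. It gives the time, the measured TCP pose, the force, the opening and the grip force at its end, in the units of the state.
- manip.observe(): the state, without advancing time (a new reading comes with each control period).
- capture(name): name is "scene" or "top" or "wrist"; returns a dict with "pixels" (400x640x3 uint8, red, green, blue), "range_z" (400x640 float32, mm along the optical axis (not along the pixel's ray), 0 where there is no reading), "fx", "fy", "cx", "cy" (pixels), "distortion" ([k1, k2, p1, p2, k3] as OpenCV has them; the pictures are not rectified), "R" (3x3) and "t" (3): a world point X has camera coordinates R X + t; the wrist camera has in their place "tool_from_camera" (4x4, takes a point from camera to tool coordinates, whose origin is the TCP and whose axes are the flange's). Camera axes: x right, y down, z forward; pixel columns grow to the right and rows downward; lengths in mm; the calibration is good to about 2 mm. A picture is of the moment at which its call begins: read the wrist's pose just before it.
- manip.job_done(): hands the job in; it is judged then, once.
Trained networks look in a picture, given as the dict that the camera call returned (one of the last four; its "shot" number tells which), for a name from the list of things; names that differ only in an ending like _2 or _b are one class to them, and where a whole thing is asked for, a point or a joint stands for the part that bears it (a point fixed in the world has none). Each returns a list of dicts, best first, with "confidence" (0 to 1); they miss things now and then, are a little off and sometimes report something else, mostly with a low value. They report only what shows in the picture. A call takes as long as a camera call.
- outline_of(label, picture): "pixels" (400x640 bool, what is visible of it) and "rect" ([left, top, right, bottom] in pixels, round what is visible of it).
The state is a dict: "clock": time; "joint_positions": joint angles; "joint_velocities": joint speeds; "joint_torque": joint torques, N m; "position": TCP position; "orientation": TCP orientation; "ft_force": force on the tool from outside, world axes, zero at the start; "moment": the same for the moment, N m; "gripper_width": opening from 0.0 (shut) to 1.0 (fully open); "gripper_force": force on a finger pad.
Only numpy, scipy, OpenCV 4.12 (cv2) and the standard library are available. Lean on these libraries where they do the work, as an engineer would, in place of code of your own. Each camera call takes 0.05 s, during which the arm holds its last target. There are 200 camera calls.

## Task

With the fingers only, push the loose aluminium jig block round on the plywood board until one of its long sides lies flat against the grey steel fence, the whole of that side backed by the fence. Keep the block clear of the fence until it is turned nearly square to it, never lift or tip the block, and leave the wooden blocks and the abrasive roll where they stand. Finish with the hand clear of everything.

Things in the scene. Friction and masses are not known exactly. Their poses are not given: they have to be found in the camera images.
- jig_block: Bare aluminium block, 100 mm (own x) x 140 mm (own y) x 40 mm high, 0.65 to 1 kg, loose, flat on the board, too wide to grasp; friction about 0.6 (4 to 7 N to push). A 10 mm wide, 18 mm deep slot in the middle of each short end; long sides plain; ring mark on top. Origin at the centre of its underside, z up. Starts 135 to 165 mm (centre) from the fence, long sides 40 to 90 degrees askew, either way.
- face_a1 (a point): Point on the long side at own x = +50 mm, at its own y = +70 mm end, 20 mm above the board.
- face_a2 (a point): Point on the long side at own x = +50 mm, at its own y = -70 mm end, 20 mm above the board.
- face_b1 (a point): Point on the long side at own x = -50 mm, at its own y = +70 mm end, 20 mm above the board. Either long side may go to the fence.
- face_b2 (a point): Point on the long side at own x = -50 mm, at its own y = -70 mm end, 20 mm above the board.
- fence: Grey steel angle fence bolted to the far edge of the board, fixed; upright face 320 mm long, 45 mm high above the board, looking to the robot. Origin at the foot of that face in the middle of its length, on the board's top; own x points away from the robot through the face (free board at negative x), own y along the face, z up.
- board: Fixed plywood board under the work, 340 x 440 x 12 mm, top surface 12 mm above the bench. Its origin and axes are those of the fence; the board reaches from own x = -280 mm (edge near the robot) to +60 mm, own y = -220 to +220 mm.
- foot_left: Bystander: pale wooden tapered block, 28 x 50 x 64 mm tall, loose, standing on the board near its left edge (positive fence y); origin at the centre of its underside, z up.
- foot_right: Bystander: pale wooden tapered block, 28 x 50 x 64 mm tall, loose, standing on the board near its right edge (negative fence y); origin at the centre of its underside, z up.
- foot_front: Bystander: pale wooden tapered block, 28 x 50 x 64 mm tall, loose, standing on the board near its left corner on the robot's side; origin at the centre of its underside, z up.
- abrasive_roll: Bystander: dark upright roll of abrasive cloth, 69 mm diameter, 50 mm high, loose, standing on the board near its right corner on the robot's side; origin at the centre of its underside, z up.

How it is judged:
By the outcome, as a careful person would: the job done as asked, in the order asked, and still so for the second after the job is handed in, with the robot touching nothing.
It also fails if it takes over 64 s, if anything falls off the work surface, if the arm or the gripper's body presses on something with over 40 N, if the wrist force passes 120 N, or if a joint passes its speed limit or range.

## Working session

There is one attempt and no reset: what is moved stays moved. The work goes in short steps, Python scripts to look and compute and a tool call to move; the robot and the scene stay as the last step left them, time stands still between calls to the robot, and variables do not carry over. Pictures are saved under pics/ and viewed, at most 10 in all, crops included, and the job is handed in when it is done.

Besides the shell and the picture viewer there is one more tool, called as name(argument=value, ...) on one line, values as JSON. carry_out: Moves the arm, as the interface text tells. Its arguments: {"type":"object","properties":{"moves":{"type":"array"},"jaw":{"type":"number"},"newtons":{"type":"number"}},"required":["moves"]}

```bash
mkdir -p pics; cat > h.py <<'E'
import numpy as np, cv2
from plant import manip, capture, outline_of
def world(p, mask):
    v,u=np.nonzero(mask&(p["range_z"]>0)); z=p["range_z"][v,u]
    K=np.array([[p["fx"],0,p["cx"]],[0,p["fy"],p["cy"]],[0,0,1]])
    n=cv2.undistortPoints(np.c_[u,v].astype(float)[:,None],K,np.array(p["distortion"]))[:,0]
    c=np.c_[n*z[:,None],z]
    return (c-np.array(p["t"]))@np.array(p["R"])
def rect(pts):
    (c,s,a)=cv2.minAreaRect(pts[:,:2].astype(np.float32)); return np.round(c,1),np.round(s,1),round(a,1)
E
cat > look.py <<'E'
from h import *
import sys
s=manip.observe(); print(s["clock"],np.round(s["position"],1),np.round(s["orientation"],3),np.round(s["ft_force"],1),s["gripper_width"])
p=capture("top"); cv2.imwrite(f"pics/{sys.argv[1]}.png",p["pixels"][:,:,::-1])
for l in sys.argv[2:]:
    for o in outline_of(l,p)[:2]:
        w=world(p,o["pixels"]); zt=np.percentile(w[:,2],95) if len(w) else 0
        t=w[abs(w[:,2]-zt)<5]
        print(l,round(o["confidence"],2),o["rect"],len(w),"ztop",round(zt,1),rect(t) if len(t)>3 else "", np.round(cv2.boxPoints(cv2.minAreaRect(t[:,:2].astype(np.float32))),0).tolist())
E
python3 look.py a jig_block fence board foot_left foot_right foot_front abrasive_roll
```

```text
0.0 [ 192.  -515.1  183. ] [-0.001  0.984  0.177 -0.   ] [-1.   0.2  0.9] 0.9982425055485842
jig_block 0.79 [269.6, 184.9, 339.8, 260.5] 2647 ztop 57.0 (array([536.8, -41.1]), array([139.5,  99.9]), 38.8) [[451.0, -46.0], [514.0, -124.0], [622.0, -36.0], [560.0, 42.0]]
jig_block 0.7 [372.2, 234.6, 404.2, 265.6] 661 ztop 66.7 (array([ 461.1, -227.9]), array([63.4, 67.8]), 24.4) [[418.0, -210.0], [446.0, -272.0], [504.0, -246.0], [476.0, -184.0]]
fence 0.81 [241.8, 136.5, 373.5, 169.2] 2853 ztop 59.4 (array([683.4, -55.4]), array([ 10. , 313.5]), 3.1) [[670.0, 101.0], [687.0, -212.0], [697.0, -212.0], [680.0, 101.0]]
board 0.93 [220.1, 135.2, 413.6, 288.2] 21248 ztop 25.5 (array([571.7, -60.4]), array([318.4, 419.1]), 3.3) [[401.0, 140.0], [425.0, -279.0], [743.0, -260.0], [719.0, 158.0]]
foot_left 0.72 [221.0, 221.7, 246.5, 242.9] 291 ztop 79.5 (array([518.6, 132. ]), array([19.2, 28.3]), 30.3) [[503.0, 139.0], [517.0, 115.0], [534.0, 125.0], [520.0, 149.0]]
foot_right 0.57 [392.5, 174.2, 405.2, 198.7] 298 ztop 76.4 (array([ 615.2, -254.7]), array([18.2, 29.1]), 84.4) [[600.0, -262.0], [629.0, -265.0], [631.0, -247.0], [602.0, -244.0]]
foot_front 0.48 [254.6, 256.3, 270.5, 280.5] 272 ztop 79.1 (array([431.1,  61.2]), array([30.3, 18.7]), 15.9) [[414.0, 66.0], [419.0, 48.0], [448.0, 56.0], [443.0, 74.0]]
abrasive_roll 0.83 [371.4, 235.9, 403.3, 266.2] 762 ztop 66.5 (array([ 462.3, -227.2]), array([65.3, 68.4]), 43.1) [[415.0, -225.0], [462.0, -274.0], [509.0, -230.0], [463.0, -180.0]]
abrasive_roll 0.29 [220.1, 134.0, 415.0, 286.1] 21513 ztop 25.5 (array([571.9, -65.2]), array([318.6, 428.4]), 3.3) [[400.0, 139.0], [425.0, -288.0], [743.0, -270.0], [718.0, 158.0]]
```

View pics/a.png

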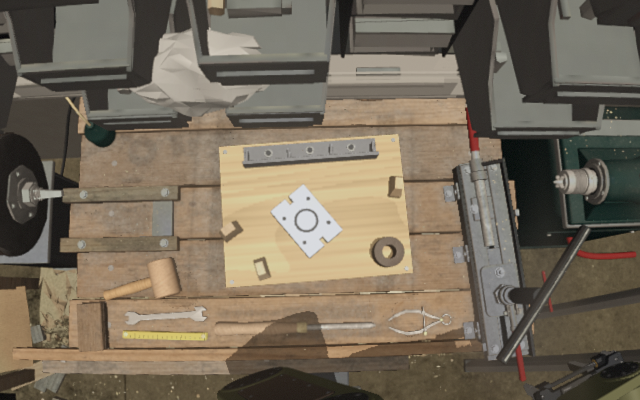

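The block (306,222) has its long sides at about 39° and must turn about 54° counter-clockwise. The fence is at row 152, the feet are at (231,231), (397,186) and (262,268), and the roll is at (388,252). I'll push on the left long side with the opened fingers as a two-point pusher.

carry_out(moves=[[3, -2.5, 0, -0.118], [6, -5, 0, -0.236], [9, -7.5, 0, -0.354], [12, -10, 0, -0.472], [15, -12.5, 0, -0.59], [18, -15, 0, -0.708], [21, -17.5, 0, -0.826], [24, -20, 0, -0.944], [27, -22.5, 0, -1.062], [29.5, -25, 0, -1.18], [32, -27.5, 0, -1.3], [35, -30, 0, -1.42]], jaw=9.4)

```text
clock: 1.4
position: [415.4, -110.4, 183.8]
orientation: [0.0, 0.628, 0.778, 0.0]
ft_force: [0.6, -1.3, -1.0]
gripper_width: 0.999
gripper_force: 0.0
```

```bash
cat > to.py <<'E'
# usage: to.py x y z toolx_angle_deg -> shift cm & turn
from h import *; import sys
from scipy.spatial.transform import Rotation as Ro
s=manip.observe(); w,x,y,z=s["orientation"]; R=Ro.from_quat([x,y,z,w]).as_matrix()
a=np.degrees(np.arctan2(R[1,0],R[0,0])); t=list(map(float,sys.argv[1:5]))
print("clock",s["clock"],"pos",np.round(s["position"],1),"ang",round(a,1),"F",np.round(s["ft_force"],1),"w",s["gripper_width"])
print("shift cm",np.round(R.T@(np.array(t[:3])-s["position"])/10,2),"turn",round(np.radians((a-t[3]+180)%360-180),3))
E
python3 to.py 486 22 100 129
```

```text
clock 1.4 pos [ 415.4 -110.4  183.8] ang 102.1 F [ 0.6 -1.3 -1. ] w 0.9992575167719243
shift cm [11.46  9.68  8.38] turn -0.469
```

carry_out(moves=[[3, 2.5, 0, -0.12], [6, 5, 0, -0.24], [9, 7.5, 0, -0.36], [11.5, 9.7, 0, -0.47], [11.5, 9.7, 2.5, -0.47], [11.5, 9.7, 5, -0.47], [11.5, 9.7, 7.5, -0.47], [11.5, 9.7, 8.4, -0.47]])

```text
clock: 2.07
position: [485.2, 20.7, 96.6]
orientation: [-0.002, 0.432, 0.902, -0.001]
ft_force: [-0.2, -0.3, 0.5]
gripper_width: 0.999
gripper_force: 0.0
```

```bash
python3 to.py 486 22 26 129; python3 look.py b jig_block foot_left foot_front
```

```text
clock 2.0667 pos [485.2  20.7  96.6] ang 128.8 F [-0.2 -0.3  0.5] w 0.9992036281040594
shift cm [0.04 0.16 7.06] turn -0.004
2.0667 [485.2  20.7  96.6] [-0.002  0.432  0.902 -0.001] [-0.2 -0.3  0.5] 0.9992036281040594
jig_block 0.66 [284.7, 187.0, 339.0, 255.6] 1516 ztop 57.4 (array([540. , -46.1]), array([139.3,  87.2]), 37.6) [[458.0, -54.0], [511.0, -123.0], [622.0, -38.0], [568.0, 31.0]]
foot_left 0.47 [222.6, 225.6, 230.0, 239.5] 58 ztop 80.7 (array([514.7, 139.9]), array([17.5, 11.2]), 26.2) [[504.0, 141.0], [509.0, 131.0], [525.0, 139.0], [520.0, 149.0]]
```

View pics/b.png

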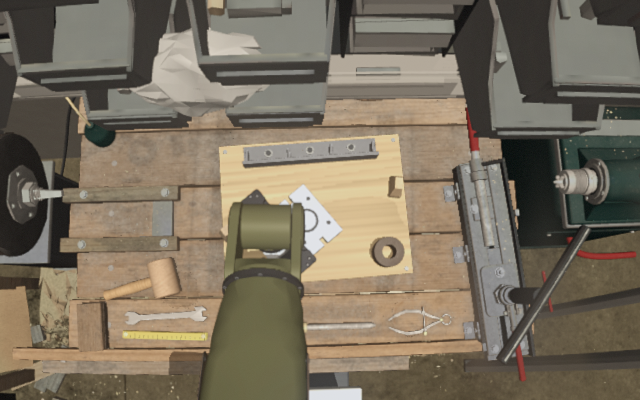

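The hand is placed to the left of the block, with its fingers clear of it. Next I descend and approach.

carry_out(moves=[[0, 0, 2.5, 0], [0, 0, 5, 0], [0, 0, 6.5, 0], [0, 0, 7, 0], [0, 0, 7, 0], [-0.5, 0, 7, 0], [-1, 0, 7, 0], [-1.4, 0, 7, 0], [-1.6, 0, 7, 0], [-1.6, 0, 7, 0]])

```text
clock: 3.1
position: [497.3, 7.5, 30.0]
orientation: [0.0, 0.433, 0.901, 0.0]
ft_force: [-0.7, -0.1, -1.0]
gripper_width: 1.0
gripper_force: 0.0
```

```bash
cat > arc.py <<'E'
# rotate tool about a pivot given in tool coords (mm), by world-CCW degrees; print rows
import sys,numpy as np
px,py,deg,n=map(float,sys.argv[1:5])
for k in range(1,int(n)+1):
    t=-np.radians(deg)*k/n; c,s=np.cos(t),np.sin(t); p=np.array([px,py])
    d=p-np.array([[c,-s],[s,c]])@p
    print(np.round(d/10,2),0,round(t,3))
E
python3 to.py 490 10 26 129; python3 arc.py -58 55 25 12
```

```text
clock 3.1 pos [497.3   7.5  30. ] ang 128.7 F [-0.7 -0.1 -1. ] w 1.000015048311586
shift cm [ 0.65 -0.41  0.4 ] turn -0.005
[-0.2  -0.21] 0 -0.036
[-0.41 -0.41] 0 -0.073
[-0.63 -0.6 ] 0 -0.109
[-0.86 -0.78] 0 -0.145
[-1.09 -0.96] 0 -0.182
[-1.33 -1.12] 0 -0.218
[-1.57 -1.28] 0 -0.255
[-1.82 -1.43] 0 -0.291
[-2.08 -1.57] 0 -0.327
[-2.34 -1.7 ] 0 -0.364
[-2.6  -1.82] 0 -0.4
[-2.87 -1.94] 0 -0.436
```

carry_out(moves=[[-0.4, 0, 0.3, 0], [-0.6, -0.2, 0.3, -0.036], [-0.8, -0.4, 0.3, -0.073], [-1, -0.6, 0.3, -0.11], [-1.3, -0.8, 0.3, -0.145], [-1.5, -1, 0.3, -0.18], [-1.7, -1.1, 0.3, -0.22], [-2, -1.3, 0.3, -0.255], [-2.2, -1.4, 0.3, -0.29], [-2.5, -1.6, 0.3, -0.33], [-2.7, -1.7, 0.3, -0.365], [-3, -1.8, 0.3, -0.4]])

```text
clock: 4.1
position: [500.4, -26.5, 26.2]
orientation: [-0.001, 0.244, 0.97, 0.0]
ft_force: [-6.0, 3.1, 2.6]
gripper_width: 1.003
gripper_force: 3.6
```

```bash
python3 to.py 520 0 26 150; python3 look.py c jig_block
```

```text
clock 4.1 pos [500.4 -26.5  26.2] ang 151.7 F [-6.   3.1  2.6] w 1.0028511841738796
shift cm [-0.47  3.27  0.01] turn 0.03
4.1 [500.4 -26.5  26.2] [-0.001  0.244  0.97   0.   ] [-6.   3.1  2.6] 1.0028511841738796
jig_block 0.77 [284.4, 181.3, 347.4, 226.9] 744 ztop 56.9 (array([576.3, -67. ]), array([139.1,  44.9]), 61.2) [[523.0, -117.0], [562.0, -139.0], [629.0, -17.0], [590.0, 5.0]]
```

View pics/c.png

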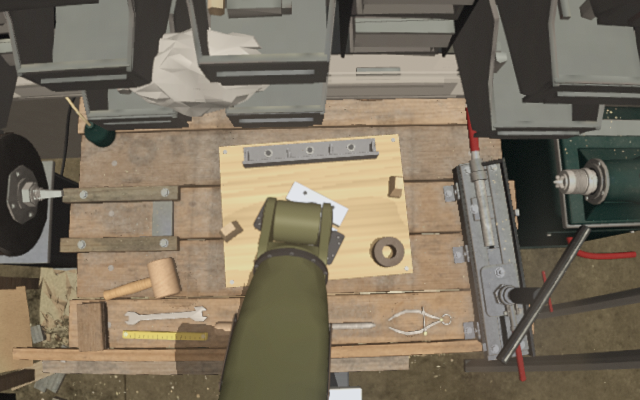

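Pushing works: the block is at 61° and flush on both fingers. I'll carry on along the same arc.

carry_out(moves=[[-0.2, -0.2, 0, -0.036], [-0.4, -0.4, 0, -0.073], [-0.6, -0.6, 0, -0.11], [-0.9, -0.8, 0, -0.145], [-1.1, -1, 0, -0.18], [-1.3, -1.1, 0, -0.22], [-1.6, -1.3, 0, -0.255], [-1.8, -1.4, 0, -0.29], [-2.1, -1.6, 0, -0.33], [-2.3, -1.7, 0, -0.365], [-2.6, -1.8, 0, -0.4], [-2.9, -1.9, 0, -0.436]])

```text
clock: 5.2
position: [517.0, -57.4, 26.2]
orientation: [-0.001, 0.029, 1.0, 0.0]
ft_force: [-7.4, 0.9, 4.0]
gripper_width: 1.002
gripper_force: 3.7
```

```bash
python3 to.py 520 -60 26 183.1; python3 look.py d jig_block fence
```

```text
clock 5.2 pos [517.  -57.4  26.2] ang 176.7 F [-7.4  0.9  4. ] w 1.0016225492698723
shift cm [-0.32 -0.24  0.02] turn -0.112
5.2 [517.  -57.4  26.2] [-0.001  0.029  1.     0.   ] [-7.4  0.9  4. ] 1.0016225492698723
jig_block 0.57 [285.0, 182.8, 344.7, 196.1] 529 ztop 57.5 (array([616.6, -61.2]), array([136.9,  25.5]), 80.5) [[593.0, -127.0], [618.0, -131.0], [640.0, 4.0], [615.0, 8.0]]
fence 0.75 [241.9, 138.8, 375.2, 168.0] 2922 ztop 59.3 (array([682.9, -54.5]), array([  9.7, 315.7]), 2.9) [[670.0, 103.0], [686.0, -212.0], [696.0, -212.0], [680.0, 103.0]]
```

carry_out(moves=[[-0.2, -0.2, 0, -0.037], [-0.4, -0.4, 0, -0.075], [-0.6, -0.6, 0, -0.112], [-0.8, -0.6, 0, -0.112], [-1, -0.6, 0, -0.112], [-1.2, -0.6, 0, -0.112], [-1.4, -0.6, 0, -0.112], [-1.4, -0.6, 0, -0.112]])

```text
clock: 6.02
position: [530.9, -63.9, 26.1]
orientation: [-0.001, -0.026, 1.0, 0.0]
ft_force: [-5.6, 0.4, 0.9]
gripper_width: 1.0
gripper_force: 2.6
```

```bash
python3 to.py 520 -60 26 183.1; python3 look.py e jig_block; python3 - <<'E'
import cv2
i=cv2.imread('pics/e.png')[125:285,215:415]; cv2.imwrite('pics/e2.png',cv2.resize(i,None,fx=3.7,fy=3.7,interpolation=2))
E
```

```text
clock 6.0167 pos [530.9 -63.9  26.1] ang -177.0 F [-5.6  0.4  0.9] w 0.9996709329821654
shift cm [1.07 0.45 0.01] turn -0.002
6.0167 [530.9 -63.9  26.1] [-0.001 -0.026  1.     0.   ] [-5.6  0.4  0.9] 0.9996709329821654
jig_block 0.93 [280.7, 177.1, 343.2, 195.8] 375 ztop 56.4 (array([623.2, -57.1]), array([ 30.1, 139.3]), 3.6) [[604.0, 12.0], [612.0, -128.0], [643.0, -126.0], [634.0, 13.0]]
```

View pics/e2.png

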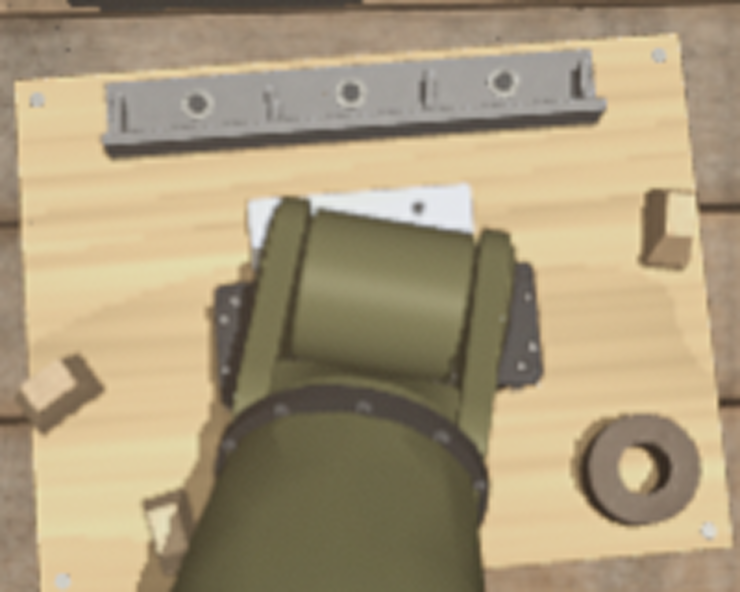

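The block is square to the fence (about 3.5° against 3°), some 39 mm clear of it, and nothing else has moved. Next comes the straight push.

carry_out(moves=[[-0.3, 0, 0, 0], [-0.7, 0, 0, 0], [-1.1, 0, 0, 0], [-1.5, 0, 0, 0], [-1.9, 0, 0, 0], [-2.3, 0, 0, 0], [-2.6, 0, 0, 0], [-2.9, 0, 0, 0], [-3.1, 0, 0, 0], [-3.2, 0, 0, 0], [-3.3, 0, 0, 0], [-3.3, 0, 0, 0]])

```text
clock: 7.12
position: [563.7, -62.2, 26.1]
orientation: [-0.001, -0.026, 1.0, 0.0]
ft_force: [-6.5, -0.6, 2.4]
gripper_width: 1.0
gripper_force: 3.3
```

```bash
python3 look.py f jig_block fence
```

```text
7.1167 [563.7 -62.2  26.1] [-0.001 -0.026  1.     0.   ] [-6.5 -0.6  2.4] 0.9996638427655242
jig_block 0.71 [281.5, 161.8, 339.8, 171.4] 135 ztop 56.9 (array([665.1, -56.7]), array([ 15.3, 135.1]), 0.8) [[657.0, 11.0], [658.0, -124.0], [674.0, -124.0], [672.0, 11.0]]
fence 0.76 [243.2, 138.9, 375.2, 167.9] 2751 ztop 59.5 (array([683.1, -55. ]), array([  9.4, 313.4]), 3.1) [[670.0, 101.0], [687.0, -212.0], [696.0, -211.0], [679.0, 102.0]]
```

Now small steps until contact.

carry_out(moves=[[-0.1, 0, 0, 0], [-0.2, 0, 0, 0], [-0.3, 0, 0, 0], [-0.4, 0, 0, 0], [-0.4, 0, 0, 0]])

```text
clock: 7.68
position: [567.7, -62.0, 26.1]
orientation: [-0.001, -0.026, 1.0, 0.0]
ft_force: [-7.1, 0.0, 2.1]
gripper_width: 1.001
gripper_force: 3.3
```

carry_out(moves=[[-0.1, 0, 0, 0], [-0.2, 0, 0, 0], [-0.2, 0, 0, 0]])

```text
clock: 7.93
position: [569.7, -61.9, 26.1]
orientation: [-0.001, -0.026, 1.0, 0.0]
ft_force: [-6.4, -0.1, 2.4]
gripper_width: 1.001
gripper_force: 3.3
```

carry_out(moves=[[-0.1, 0, 0, 0], [-0.2, 0, 0, 0], [-0.2, 0, 0, 0]])

```text
clock: 8.18
position: [571.2, -61.8, 26.1]
orientation: [-0.002, -0.026, 1.0, 0.0]
ft_force: [-10.7, -0.2, 4.2]
gripper_width: 0.999
gripper_force: 5.2
```

Force is rising, so the block is touching the fence.

carry_out(moves=[[-0.05, 0, 0, 0], [-0.1, 0, 0, 0], [-0.1, 0, 0, 0]])

```text
clock: 8.43
position: [571.3, -61.8, 26.0]
orientation: [-0.003, -0.026, 1.0, 0.0]
ft_force: [-17.0, -0.9, 9.0]
gripper_width: 1.0
gripper_force: 8.4
```

carry_out(moves=[[-0.05, 0, 0, 0], [-0.1, 0, 0, 0], [-0.1, 0, 0, 0], [-0.1, 0, 0, 0]])

```text
clock: 8.77
position: [571.5, -61.7, 25.9]
orientation: [-0.004, -0.026, 1.0, 0.0]
ft_force: [-22.8, -0.7, 12.9]
gripper_width: 1.004
gripper_force: 11.5
```

carry_out(moves=[[-0.1, 0, 0, 0], [-0.1, 0, 0, 0.02], [-0.1, 0, 0, 0.04], [-0.1, 0, 0, 0.04], [-0.1, 0, 0, 0.02], [-0.1, 0, 0, 0], [-0.1, 0, 0, -0.02], [-0.1, 0, 0, -0.04], [-0.1, 0, 0, -0.04], [-0.1, 0, 0, -0.02], [-0.1, 0, 0, 0], [-0.1, 0, 0, 0]])

```text
clock: 9.77
position: [571.4, -61.7, 25.2]
orientation: [-0.005, -0.026, 1.0, 0.0]
ft_force: [-26.5, -1.5, 9.1]
gripper_width: 1.004
gripper_force: 13.4
```

carry_out(moves=[[0.2, 0, 0, 0], [0.5, 0, 0, 0], [1, 0, 0, 0], [2, 0, 0, 0], [3, 0, 0, 0], [3, 0, -3, 0], [3, 0, -6, 0], [3, 0, -9, 0], [3, 0, -12, 0], [3, 0, -15, 0], [3, 0, -15, 0]])

```text
clock: 10.68
position: [547.8, -63.6, 182.8]
orientation: [0.005, -0.026, 1.0, -0.001]
ft_force: [0.3, 1.0, 0.7]
gripper_width: 0.999
gripper_force: 0.0
```

```bash
python3 to.py 300 -280 180 183
```

```text
clock 10.6833 pos [547.8 -63.6 182.8] ang -177.0 F [0.3 1.  0.7] w 0.998540502238701
shift cm [ 25.89 -20.3    0.07] turn 0.001
```

carry_out(moves=[[2, -1.7, 0, 0], [4, -3.4, 0, 0], [6, -5, 0, 0], [8, -7, 0, 0], [10, -9, 0, 0], [12, -11, 0, 0], [14, -13, 0, 0], [16, -15, 0, 0], [18, -17, 0, 0], [20, -20, 0, 0], [22, -22, 0, 0], [22, -22, 0, 0]])

```text
clock: 11.68
position: [335.3, -297.4, 176.4]
orientation: [0.0, -0.025, 1.0, -0.001]
ft_force: [0.0, 1.0, -0.1]
gripper_width: 1.0
gripper_force: 0.0
```

```bash
python3 look.py g jig_block fence foot_left foot_right foot_front abrasive_roll; python3 - <<'E'
import cv2
i=cv2.imread('pics/g.png')[125:285,215:415]; cv2.imwrite('pics/g2.png',cv2.resize(i,None,fx=3.7,fy=3.7,interpolation=2))
from h import *
p=capture("scene"); cv2.imwrite('pics/s.png',p["pixels"][:,:,::-1])
E
```

```text
11.6833 [ 335.3 -297.4  176.4] [ 0.    -0.025  1.    -0.001] [ 0.   1.  -0.1] 0.9998935196213509
jig_block 0.63 [280.2, 160.2, 340.1, 208.1] 2684 ztop 57.0 (array([629.4, -56.9]), array([101.1, 139.6]), 2.9) [[575.0, 10.0], [582.0, -129.0], [683.0, -124.0], [676.0, 15.0]]
jig_block 0.44 [391.5, 173.4, 406.3, 199.5] 294 ztop 76.4 (array([ 615.5, -254.3]), array([18.5, 28.1]), 85.5) [[601.0, -262.0], [629.0, -265.0], [630.0, -246.0], [602.0, -244.0]]
fence 0.93 [243.4, 138.3, 374.7, 168.2] 2435 ztop 59.6 (array([682.9, -55.9]), array([ 10.3, 310.1]), 3.0) [[670.0, 99.0], [686.0, -211.0], [696.0, -210.0], [680.0, 99.0]]
foot_left 0.69 [222.1, 220.0, 245.1, 240.1] 263 ztop 79.5 (array([519.4, 132.4]), array([17.4, 28.5]), 34.4) [[504.0, 139.0], [520.0, 116.0], [535.0, 126.0], [519.0, 149.0]]
foot_right 0.55 [390.6, 174.8, 402.8, 200.9] 272 ztop 76.4 (array([ 615.6, -253.9]), array([17.3, 28. ]), 78.3) [[600.0, -259.0], [627.0, -265.0], [631.0, -248.0], [604.0, -243.0]]
foot_right 0.4 [282.9, 158.4, 344.8, 205.0] 2629 ztop 57.1 (array([629.1, -57.1]), array([100.3, 139.2]), 3.0) [[575.0, 10.0], [583.0, -129.0], [683.0, -124.0], [676.0, 15.0]]
foot_front 0.51 [257.6, 257.2, 269.7, 281.9] 221 ztop 79.4 (array([431.1,  60.3]), array([29.4, 16.7]), 16.3) [[415.0, 64.0], [419.0, 48.0], [448.0, 56.0], [443.0, 72.0]]
abrasive_roll 0.96 [369.7, 237.1, 405.4, 266.0] 680 ztop 66.9 (array([ 461.6, -227.8]), array([68.4, 63.4]), 88.6) [[429.0, -261.0], [492.0, -263.0], [494.0, -194.0], [431.0, -193.0]]
abrasive_roll 0.43 [242.3, 140.1, 374.2, 168.3] 2714 ztop 59.5 (array([680.9, -54.4]), array([ 14.2, 315.8]), 3.1) [[665.0, 103.0], [682.0, -212.0], [697.0, -212.0], [679.0, 104.0]]
```

View pics/g2.png

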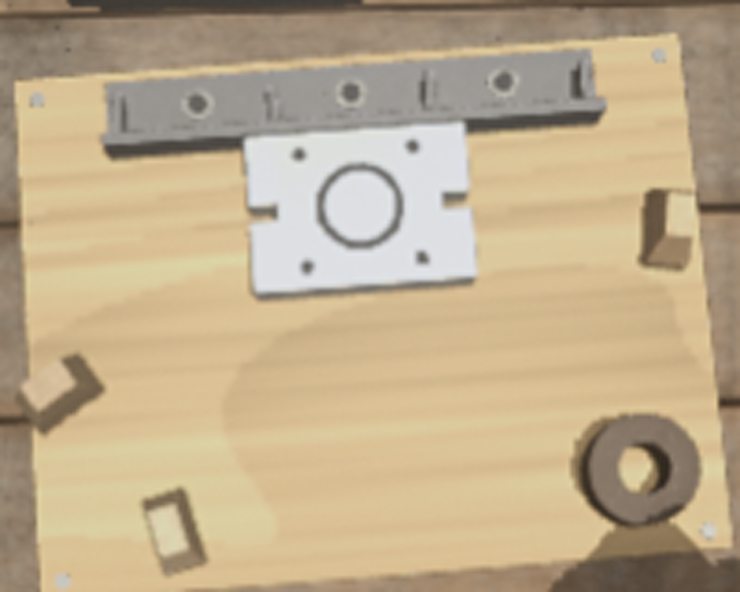

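View pics/s.png

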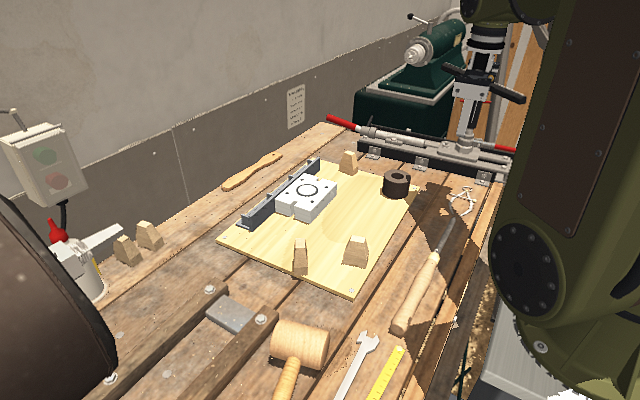

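The top view shows the block (355,205 in the crop) flush along the fence, at 2.9° against 3.0°, with its whole side backed. The bystanders are unmoved, and the scene view shows the block flat and the hand clear. Now I hand it in.

```bash
python3 -c "
from plant import manip; print(manip.job_done())"
```

```text
the job is handed in; nothing more can be done
None
```

The jig block now lies with one long side flat against the fence (2.9° against the fence's 3.0°) and that whole side backed; the wooden blocks and roll show no movement, the hand is clear, and the job was handed in at about 12 s.

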